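# Raise the page ledge of a lit reading stand to its upper notch

## Robot

A 6-joint arm with a two-finger parallel gripper is mounted at the origin on the work surface; the furniture and walls round the work are solid. World frame = base frame: x ahead of the robot, y to its left, z up, the work surface at z = 0. Lengths are in m, angles in degrees, forces in N, time in s.
With the tool pointing down it reaches from about 0.4 to 0.825 m from the base axis. Payload 7 kg.
Tool frame: the origin (TCP) lies on the centre line of the jaws, within the pads' length; the fingertips stand r.tip_reach ahead of it and the grasp point (between the pads) is the TCP (r.tip_reach is the distance from the TCP to the fingertips, in m); z points along the fingers, y is the line along which they close (so a half turn about z gives the same grasp; the last joint's range is limited). The gripper opens to 88 mm and grips with 3 to 60 N. Pads are 19 mm wide; open, the fingers measure 130 mm over their backs; the gripper's body (78 mm by 193 mm) begins 47 mm behind the grasp point.
Start: joints at [89.674, 20.546, 0.682, 0, -70.136, -16.507], TCP at [0.195, 0.646, 0.246] pointing down, gripper open.
Joint ranges: [-176.03, 176.03], [-82.01, 121.73], [-58.28, 71.71], [-173.87, 95.51], [-174.79, -0.11], [-173.66, 173.66]. Speed limits (degrees/s): [136.94, 136.94, 172.46, 180, 180, 180].

## Interface

Orientations are given as [roll, pitch, yaw] about the fixed x, y, z axes, in that order (R = Rz(yaw) Ry(pitch) Rx(roll)).
In Python, from plant import sensors, cams, r gives the robot as it stands.
- The arm moves only by the tool drive_tool, never from a script. Its argument "rows" is a list of rows, each an object of numbers: "fingers": the gripper's target within -1 to 1 (fully open at 1, half-way at 0, shut at -1); "x", "y", "z": the shift along the tool's x, y, z in m; "spin": the turn about the tool's z in rad. A call has 1 to 10 rows; each row is the pose to reach, as a shift and turn from the pose commanded when the call began, along the tool's axes at that moment; what a row does not reach only later rows make up. A row lasts 1/8 s, in which the tool goes at most 62.5 mm and 10.7 degrees, less where a joint would pass 70% of its speed; a pose out of reach is approached as far as the arm can. A call with a gripper value outside its range is refused whole. The fingers move at their own pace and stop on an object; "newtons" is the grip in N (left out, the last holds). Time passes only in rows, so rows that repeat a pose let the fingers close. It gives the time, the measured TCP pose, the force, the opening and the grip force at its end, in the units of the state.
- sensors.get_state(): the state, without advancing time (a new reading comes with each control period).
- cams.capture(name): name is "side" or "top" or "wrist"; returns a dict with "pixels" (480x640x3 uint8, red, green, blue), "intrinsics" (3x3 intrinsics, pixels), "eye" and "orientation" of the camera in the world; the wrist camera has in their place "T_tool_cam" (4x4, takes a point from camera to tool coordinates, whose origin is the TCP and whose axes are the flange's). Camera axes: x right, y up, looking along -z (the intrinsics and any distortion apply to the point x, -y, -z); pixel columns grow to the right and rows downward; lengths in m; the calibration is good to about 2 mm. A picture is of the moment at which its call begins: read the wrist's pose just before it. There is no depth.
- r.close_job(): hands the job in; it is judged then, once.
The state is a dict: "time_s": time; "joints": joint angles; "qd": joint speeds; "joint_torque": joint torques, N m; "tcp_pos": TCP position; "eef_rot": TCP orientation; "contact_force": force on the tool from outside, world axes, zero at the start; "moment": the same for the moment, N m; "gripper_width": finger opening in m; "gripper_force": force on a finger pad.
Only numpy, scipy, OpenCV 4.12 (cv2) and the standard library are available. Lean on these libraries where they do the work, as an engineer would, in place of code of your own. Each camera call takes 0.05 s, during which the arm holds its last target. There are 200 camera calls.

## Task

Raise the black page ledge of the sloping reading stand to its upper setting: by its blue knob, lift it out of the lower notch, bring it up the slope and let it drop fully home in the upper notch. Then let go, and leave the eraser and the other things on the desk where they are.

Things in the scene. Friction and masses are not known exactly. Their poses are not given: they have to be found in the camera images.
- stand: Fixed reading stand, 230 x 165 x 317 mm: light wooden board on white feet and rear posts that carry a white light hood. Origin on the desk under its middle; x points horizontally uphill, y across the board, z up. In this frame the board's upper face, 140 mm wide, rises at 35 degrees from (-0.120, 0, 0.030) to (0.073, 0, 0.165); a slot runs up its middle line y = 0.
- board_face (a point): Point on the middle of the board's upper face, 110 mm up the slope from its low edge; axes as the stand's. The low side of the board faces roughly to the robot's right. The back of a big monitor, top edge 0.55 m above the desk, stands between the robot's base and the stand: the arm must come over or round its right end.
- hood_edge (a point): Middle of the hood's lower front edge, 0.299 m above the desk. The hood, a panel 18 mm thick and 150 mm wide, reaches from here 120 mm to stand +x. It leaves no room for a tool that points straight down over the upper part of the knob's path; one square to the board (tilted 35 degrees, its back end leaning to stand -x) is clear everywhere.
- knob (a point): Centre of the ledge's blue round knob, 30 mm in diameter, 38 mm long, axis square to the board; point axes: x up the slope, y across, z out of the board. Home in a notch it is 36 mm from the board's face. Under the knob is the ledge, a black bar 124 mm across, 22 mm along the slope, upper face 11 mm off the board when home (side lips 8 mm higher), with a locking pin beneath.
- runner (a joint): How far the ledge is up the slope from the lower notch, m: 0 there (the start), 0.13 at most. It stays where it is left; pushing it uphill takes 4 to 6 N. The upper notch is in a steel keeper strip with an orange clamp block at one side edge of the board, level with the notch. It is fast, but anywhere from 0.070 to 0.110 m up; where is not reported: see or feel it.
- ledge (a joint): Lift of the ledge square off the board, m: 0 home in a notch, 0.012 with its pin riding on the flat steel between the notches, 0.035 at most. A spring and its weight draw it in with 4 to 8 N. The notches are 12 mm deep with upright walls and 5 mm play along the slope: slid along the flat, the ledge drops into the upper notch by itself and stops there.
- rubber_mid (a point): Middle of a loose eraser in a blue sleeve, 20 x 48 x 13 mm, lying on the desk before the stand's low edge; leave it where it is. The other small things round it are stuck fast.

How it is judged:
By the outcome, as a careful person would: the job done as asked, in the order asked, and still so for the second after the job is handed in, with the robot touching nothing.
It also fails if it takes over 40 s, if anything falls off the work surface, if the arm or the gripper's body presses on something with over 40 N, if the wrist force passes 120 N, or if a joint passes its speed limit or range.

## Working session

There is one attempt and no reset: what is moved stays moved. The work goes in short steps, Python scripts to look and compute and a tool call to move; the robot and the scene stay as the last step left them, time stands still between calls to the robot, and variables do not carry over. Pictures are saved under pics/ and viewed, at most 10 in all, crops included, and the job is handed in when it is done.

Besides the shell and the picture viewer there is one more tool, called as name(argument=value, ...) on one line, values as JSON. drive_tool: Moves the arm, as the interface text tells. Its arguments: {"type":"object","properties":{"rows":{"type":"array"},"newtons":{"type":"number"}},"required":["rows"]}

```bash
mkdir -p pics; ls; cat > h.py <<'E'
import numpy as np, cv2
from scipy.spatial.transform import Rotation as R
E
python3 - <<'E'
from plant import sensors,cams,r
import cv2,numpy as np
s=sensors.get_state(); print({k:np.round(v,3).tolist() for k,v in s.items()}); print(r.tip_reach)
ims=[]
for n in ("side","top"):
    c=cams.capture(n); print(n,c["intrinsics"],c["eye"],c["orientation"],[k for k in c])
    cv2.imwrite(f"pics/{n}0.png",c["pixels"][:,:,::-1])
E
```

```text
pics
{'time_s': 0.0, 'joints': [89.675, 20.59, 0.634, -0.018, -70.135, -16.508], 'qd': [-0.059, -0.03, 0.03, 0.028, -0.045, -0.103], 'joint_torque': [0.001, -58.271, 29.306, 6.997, 0.007, -0.0], 'tcp_pos': [0.195, 0.646, 0.245], 'eef_rot': [179.908, -0.009, -16.839], 'contact_force': [0.899, 0.436, -0.491], 'moment': [-0.023, -0.028, 0.068], 'gripper_force': 0.0, 'gripper_width': 0.087}
0.019
side [[578.85371675   0.         318.63611101]
 [  0.         578.85371675 247.97175245]
 [  0.           0.           1.        ]] [ 0.21990998 -1.09688395  0.51103585] [ 67.98745314   0.88946031 -10.39571668] ['pixels', 'intrinsics', 'eye', 'orientation']
top [[499.74519717   0.         319.55788449]
 [  0.         499.74519717 241.63283533]
 [  0.           0.           1.        ]] [ 0.25594729 -0.27290931  1.04658039] [  7.63535098  -2.53647848 -90.54304677] ['pixels', 'intrinsics', 'eye', 'orientation']
```

View pics/side0.png

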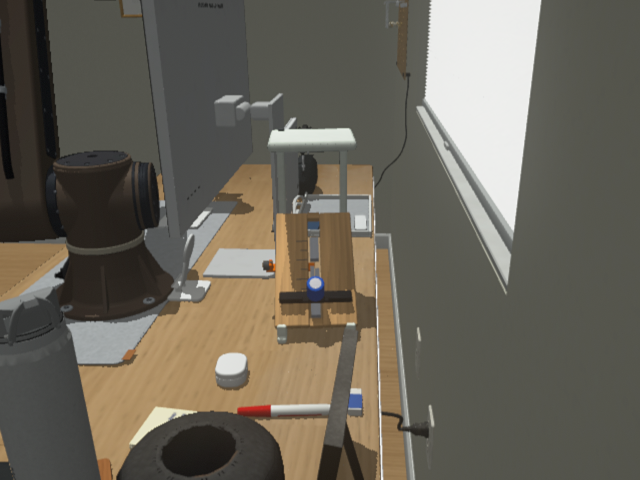

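View pics/top0.png

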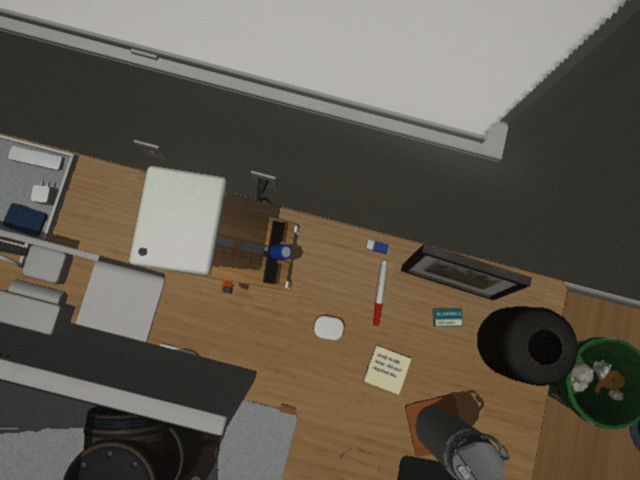

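Side: knob at about (316,287), ledge row 297, hood front edge row ~150, orange clamp (268,266). Top: knob (282,252), clamp (227,287), hood corner quad x 131–226, eraser (377,247). I'll zoom both.

```bash
python3 - <<'E'
import cv2,numpy as np
a=cv2.imread("pics/side0.png")[200:350,240:390]; b=cv2.imread("pics/top0.png")[190:310,190:310]
a=cv2.resize(a,(400,400),interpolation=cv2.INTER_CUBIC);b=cv2.resize(b,(400,400),interpolation=cv2.INTER_CUBIC)
cv2.imwrite("pics/z0.png",np.clip(np.hstack([a,b])*1.5,0,255).astype(np.uint8))
for n in("side0","top0"):
    i=cv2.imread(f"pics/{n}.png"); h=cv2.cvtColor(i,cv2.COLOR_BGR2HSV)
    for lab,lo,hi in(("blue",(105,150,50),(130,255,255)),("orange",(4,170,70),(14,255,255))):
        m=cv2.inRange(h,lo,hi); k,_,st,c=cv2.connectedComponentsWithStats(m)
        print(n,lab,[(st[j].tolist(),c[j].round(1).tolist()) for j in range(1,k) if st[j][4]>15])
E
```

```text
side0 blue [([307, 278, 17, 13, 63], [315.0, 285.6])]
side0 orange [([269, 263, 6, 8, 41], [271.6, 266.7]), ([309, 263, 5, 8, 16], [310.2, 265.0])]
top0 blue [([374, 243, 14, 10, 86], [380.3, 247.3]), ([269, 245, 22, 14, 176], [277.0, 251.5])]
top0 orange [([231, 245, 6, 5, 17], [234.5, 247.3]), ([222, 280, 12, 10, 63], [226.4, 283.7]), ([406, 398, 36, 59, 474], [417.8, 424.4]), ([281, 407, 13, 7, 32], [287.2, 410.1])]
```

View pics/z0.png

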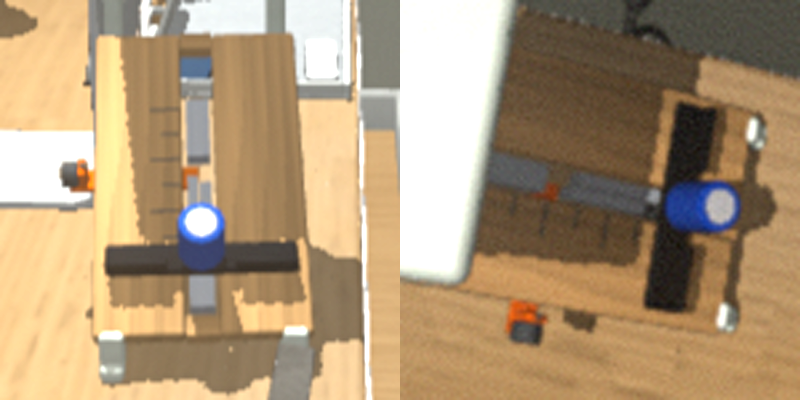

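The zoom shows the knob's white outer end at side (315.4,282.9) and top (286.0,252.4), board corners, and orange tags at the keeper: side (311,267), top (234,247). Next I fit the stand pose from these points.

```bash
cat > h.py <<'E'
import numpy as np, cv2
from scipy.spatial.transform import Rotation as R
from scipy.optimize import least_squares
K={"side":(np.array([[578.85,0,318.64],[0,578.85,247.97],[0,0,1]]),[.21991,-1.09688,.51104],[67.98745,.88946,-10.39572]),
"top":(np.array([[499.745,0,319.558],[0,499.745,241.633],[0,0,1]]),[.255947,-.272909,1.04658],[7.63535,-2.536478,-90.543047])}
def proj(n,p):
    k,e,o=K[n]; c=R.from_euler('xyz',o,degrees=True).as_matrix().T@(np.array(p)-e)
    v=k@np.array([c[0],-c[1],-c[2]]); return v[:2]/v[2]
def tri(a,b):
    f=lambda p:np.r_[proj("side",p)-a,proj("top",p)-b]
    s=least_squares(f,[.3,-.3,.1]); return s.x,s.fun
S35,C35=np.sin(np.radians(35)),np.cos(np.radians(35))
def stand(P,u,y,h):   # slope coords -> world; P=x,y,yaw(rad)
    x=-.12+u*C35-h*S35; z=.03+u*S35+h*C35
    c,s=np.cos(P[2]),np.sin(P[2]); return np.array([P[0]+c*x-s*y,P[1]+s*x+c*y,z])
E
python3 - <<'E'
from h import *
k,e=tri((315.4,282.9),(286,252.4)); print("knob end",k,e)
for n,a,b in(("tagslot",(311.3,266.8),(234.1,247.3)),("clamp",(271.6,266.7),(226.4,283.7)),("lowL",(275.6,325.6),(290.5,287.5)),("lowR",(356.3,323),(297,223.6))):
    p,e=tri(a,b);print(n,p.round(4),e.round(1))
# world directions: uphill ~ ? fit
obs=[("side",(275.6,325.6),0,.07),("side",(356.3,323),0,-.07),("side",(276.4,213.5),.2355,.07),("side",(349.9,213.5),.2355,-.07),("top",(290.5,287.5),0,.07),("top",(297,223.6),0,-.07)]
def f(q):
    o=[proj(n,stand(q,u,y,0))-p for n,p,u,y in obs]
    o+=[proj("side",stand(q,q[3],0,.055))-(315.4,282.9),proj("top",stand(q,q[3],0,.055))-(286,252.4)]
    o+=[proj("side",stand(q,q[4],q[5],0))-(311.3,266.8),proj("top",stand(q,q[4],q[5],0))-(234.1,247.3)]
    return np.concatenate(o)
for y0 in(1.5,):
    s=least_squares(f,[.25,-.3,y0,.05,.13,0],loss='soft_l1'); print(s.x.round(4),np.degrees(s.x[2]),s.fun.round(1))
E
```

```text
knob end [ 0.36251082 -0.25211507  0.10313139] [-0.32955653  0.04662867  0.04219277 -0.38318771]
tagslot [ 0.3734 -0.1522  0.0878] [ 0.2 -0.  -0.   0.2]
clamp [ 0.3033 -0.1387  0.0889] [ 0.4 -0.  -0.   0.4]
lowL [ 0.2956 -0.2594  0.0357] [ 1.1 -0.1 -0.1  1.3]
lowR [ 0.4281 -0.2729  0.0325] [ 0.4 -0.1 -0.1  0.5]
[ 0.3804 -0.1432  1.4139  0.0498  0.1236  0.0058] 81.01009671368756 [-1.2  0.6  2.   1.  -0.4 -1.1  0.1 -2.8 -4.3  3.  -0.2 -0.6  0.1 -0.1
  0.3 -0.7 -0.  -4.7  3.7  0.2]
```

```bash
cat >> h.py <<'E'
def back(n,px,z):
    k,e,o=K[n]; d=np.linalg.inv(k)@np.array([px[0],px[1],1]); d=R.from_euler('xyz',o,degrees=True).as_matrix()@np.array([d[0],-d[1],-d[2]])
    return np.array(e)+d*(z-e[2])/d[2]
E
python3 - <<'E'
from h import *
for n,c,z in(("monitor",[(0,333),(255,370),(225,432),(225,412),(0,375),(0,355)],.55),("hoodtop",[(226,178),(209,275),(131,264),(148,167)],.317)):
    for p in c: print(n,p,back("top",p,z).round(3))
print("hoodside",back("side",(270,150),.299).round(3),back("side",(354,150),.299).round(3))
for p in((178,237),(250,152),(145,0)): print("mon side z=.1",back("side",p,.1).round(3))
def f(q):
    hx=q[4]; c,s=np.cos(q[2]),np.sin(q[2])
    W=lambda x,y,z:np.array([q[0]+c*x-s*y,q[1]+s*x+c*y,z])
    o=[proj("top",W(hx,-.075,.317))-(226,178),proj("top",W(hx,.075,.317))-(209,275),proj("top",W(hx+.12,.075,.317))-(131,264),proj("top",W(hx+.12,-.075,.317))-(148,167)]
    o+=[proj("side",stand(q,q[3],0,.055))-(315.4,282.9),proj("top",stand(q,q[3],0,.055))-(286,252.4)]
    o+=[proj("side",stand(q,.2355,y,0))-p for y,p in((.07,(276.4,213.5)),(-.07,(349.9,213.5)))]
    o+=[proj("side",stand(q,0,y,0))-p for y,p in((.07,(275.6,323.5)),(-.07,(356.3,323)))]
    o+=[proj("side",W(hx,y,.299))-p for y,p in((.075,(270,150)),(-.075,(354,150)))]
    return np.concatenate(o)
s=least_squares(f,[.38,-.14,1.42,.05,0],loss='soft_l1');print(s.x.round(4),np.degrees(s.x[2]),s.fun.round(1))
q=s.x
for nm,p in(("tag",[.3734,-.1522,.0878]),("clamp",[.3033,-.1387,.0889])):
    g=least_squares(lambda v:stand(q,*v)-p,[.1,0,0]).x;print(nm,g.round(4),"travel",g[0]-q[3])
print("knob centre",stand(q,q[3],0,.036),"hood x",q[4])
E
```

```text
monitor (0, 333) [0.236 0.01  0.55 ]
monitor (255, 370) [ 0.198 -0.232  0.55 ]
monitor (225, 432) [ 0.141 -0.204  0.55 ]
monitor (225, 412) [ 0.159 -0.204  0.55 ]
monitor (0, 375) [0.197 0.007 0.55 ]
monitor (0, 355) [0.215 0.009 0.55 ]
hoodtop (226, 178) [ 0.45  -0.168  0.317]
hoodtop (209, 275) [ 0.305 -0.146  0.317]
hoodtop (131, 264) [ 0.322 -0.034  0.317]
hoodtop (148, 167) [ 0.466 -0.053  0.317]
hoodside [ 0.311 -0.128  0.299] [ 0.448 -0.163  0.299]
mon side z=.1 [0.132 0.024 0.1  ]
mon side z=.1 [0.33  0.769 0.1  ]
mon side z=.1 [  1.718 -18.207   0.1  ]
[ 0.3802 -0.1405  1.4142  0.0477 -0.018 ] 81.02681514343541 [ 1.5 -1.3  0.7  1.4 -4.1 -0.  -0.9 -2.8 -0.3  0.3 -0.2 -0.4 -0.7 -1.6
 -0.3 -3.2 -1.5  1.9  1.5  0.2 -3.3  2.7  3.   0.8]
tag [ 0.1211  0.0049 -0.0142] travel 0.07337499203201937
clamp [ 0.1237  0.0762 -0.0147] travel 0.07597281539698168
knob centre [ 0.36436457 -0.24078353  0.08684934] hood x -0.01798270780751583
```

```bash
python3 - <<'E'
from h import *
for p in((80,157),(300,208),(560,285)): print("deskedge",back("top",p,0).round(3))
print("side wall base", [back("side",p,0).round(3) for p in((376,300),(378,400))])
for z in(.3,.5,.6): print("sill",z,back("top",(250,108),z).round(3),back("top",(490,158),z).round(3))
# side view: sill lower edge far/near pts given x plane?
for px in((505,305),(420,110)):
    for z in(.5,.6): print(px,z,back("side",px,z).round(3))
E
```

```text
deskedge [0.579 0.186 0.   ]
deskedge [ 0.468 -0.28   0.   ]
deskedge [ 0.301 -0.834  0.   ]
side wall base [array([ 0.5  , -0.138,  0.   ]), array([ 0.419, -0.439,  0.   ])]
sill 0.3 [ 0.566 -0.201  0.3  ] [ 0.487 -0.576  0.3  ]
sill 0.5 [ 0.483 -0.22   0.5  ] [ 0.425 -0.495  0.5  ]
sill 0.6 [ 0.441 -0.23   0.6  ] [ 0.394 -0.454  0.6  ]
(505, 305) 0.5 [ 0.231 -1.078  0.5  ]
(505, 305) 0.6 [ 0.131 -1.251  0.6  ]
(420, 110) 0.5 [ 0.245 -1.029  0.5  ]
(420, 110) 0.6 [ 0.019 -1.647  0.6  ]
```

```bash
python3 - <<'E'
from h import *
print(tri((505,305),(500,160)))
for a,b in(((417,107),(0,30)),):print(tri(a,b))
# wall plane: wall socket at side (417,340) vs top (145,145)/(262,175)
for a,b in(((431,408),(262,175)),((417,330),(262,175)),((417,330),(145,145)),((431,408),(145,145))):print(tri(a,b))
E
```

```text
(array([ 0.49770684, -0.61676295,  0.23537746]), array([ 2.00689136, -0.7107984 , -1.09788855,  3.41904066]))
(array([0.68048034, 0.17904975, 0.31258185]), array([ 1.15109524, -0.37627779, -0.23066191,  0.78382678]))
(array([ 0.60688591, -0.18225268, -0.23578501]), array([-0.68514659,  0.16429336,  0.18565816, -0.89184741]))
(array([ 0.55856631, -0.19701776, -0.04101897]), array([-2.55312164,  0.61983253,  0.64740196, -3.06633658]))
(array([ 0.6855056 ,  0.12406966, -0.23710416]), array([-0.23877636,  0.05860898,  0.05314316, -0.24857313]))
(array([ 0.78865053,  0.22840072, -0.5700696 ]), array([ 1.92411639, -0.46674702, -0.45794129,  2.17099129]))
```

drive_tool(rows=[{"z": -0.06},{"z": -0.12},{"z": -0.18},{"z": -0.24,"y": 0.02},{"z": -0.29,"y": 0.04},{"z": -0.34,"y": 0.07},{"z": -0.39,"y": 0.1},{"z": -0.42,"y": 0.12},{"z": -0.42,"y": 0.12}])

```text
invalid input
```

drive_tool(rows=[{"x": 0,"y": 0,"z": -0.06,"spin": 0,"fingers": 1},{"x": 0,"y": 0,"z": -0.12,"spin": 0,"fingers": 1},{"x": 0,"y": 0,"z": -0.18,"spin": 0,"fingers": 1},{"x": 0,"y": 0.02,"z": -0.24,"spin": 0,"fingers": 1},{"x": 0,"y": 0.04,"z": -0.29,"spin": 0,"fingers": 1},{"x": 0,"y": 0.07,"z": -0.34,"spin": 0,"fingers": 1},{"x": 0,"y": 0.1,"z": -0.39,"spin": 0,"fingers": 1},{"x": 0,"y": 0.12,"z": -0.42,"spin": 0,"fingers": 1},{"x": 0,"y": 0.12,"z": -0.42,"spin": 0,"fingers": 1}])

```text
time_s: 1.23
tcp_pos: [0.1609, 0.5297, 0.6691]
eef_rot: [-179.6, 0.1, -16.8]
contact_force: [-0.6, -0.3, 0.4]
gripper_width: 0.0879
gripper_force: 0.0
```

drive_tool(rows=[{"x": 0.05,"y": 0.022,"z": 0,"spin": 0.075,"fingers": 1},{"x": 0.1,"y": 0.044,"z": 0,"spin": 0.15,"fingers": 1},{"x": 0.15,"y": 0.066,"z": 0,"spin": 0.225,"fingers": 1},{"x": 0.2,"y": 0.088,"z": 0,"spin": 0.3,"fingers": 1},{"x": 0.241,"y": 0.105,"z": 0,"spin": 0.375,"fingers": 1},{"x": 0.275,"y": 0.149,"z": 0,"spin": 0.45,"fingers": 1},{"x": 0.31,"y": 0.193,"z": 0,"spin": 0.525,"fingers": 1},{"x": 0.345,"y": 0.238,"z": 0,"spin": 0.6,"fingers": 1},{"x": 0.38,"y": 0.282,"z": 0,"spin": 0.675,"fingers": 1},{"x": 0.412,"y": 0.324,"z": 0,"spin": 0.75,"fingers": 1}])

```text
time_s: 2.48
tcp_pos: [0.4619, 0.1003, 0.6643]
eef_rot: [179.9, 0.0, -59.9]
contact_force: [1.2, 0.2, 0.2]
gripper_width: 0.0876
gripper_force: 0.0
```

```bash
cat > go.py <<'E'
# world target(s) -> shift in tool axes
import sys
from h import *
from plant import sensors
s=sensors.get_state(); M=R.from_euler('xyz',s["eef_rot"],degrees=True).as_matrix()
print(np.round(s["joints"],1),np.round(s["tcp_pos"],4),np.round(s["eef_rot"],2),np.round(s["contact_force"],1))
for a in sys.argv[1:]:
    print(a,(M.T@(np.array(eval(a))-s["tcp_pos"])).round(4))
E
python3 go.py "[.45,-.1,.67]" "[.37,-.25,.66]"
```

```text
[  36.2    2.5   31.4   -0.  -118.9   -6.1] [0.4619 0.1003 0.6643] [ 1.7989e+02  2.0000e-02 -5.9930e+01] [1.2 0.2 0.2]
[.45,-.1,.67] [ 0.1674  0.1107 -0.0056]
[.37,-.25,.66] [0.2571 0.255  0.0047]
```

```bash
python3 - <<'E'
from h import *
from plant import cams
print(proj("side",[0,0,.2]))
a=[cams.capture(n)["pixels"][:,:,::-1] for n in("side","top")]
cv2.imwrite("pics/st1.png",cv2.resize(np.hstack(a),(800,300),interpolation=cv2.INTER_AREA))
E
```

```text
[ 99.72963458 197.05546961]
```

View pics/st1.png

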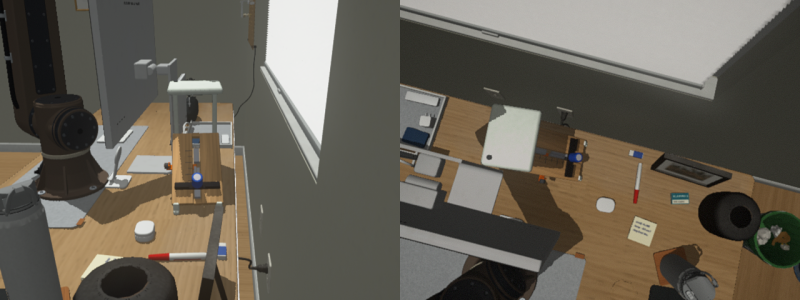

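Clear view: the arm is high over the monitor, with the scene unchanged (knob still at the low notch, hood and stand as before). I'll carry on round to above the stand.

drive_tool(rows=[{"x": 0.042,"y": 0.028,"z": 0,"spin": 0.07,"fingers": 1},{"x": 0.084,"y": 0.056,"z": 0,"spin": 0.14,"fingers": 1},{"x": 0.126,"y": 0.084,"z": 0,"spin": 0.21,"fingers": 1},{"x": 0.167,"y": 0.111,"z": 0,"spin": 0.28,"fingers": 1},{"x": 0.192,"y": 0.151,"z": 0,"spin": 0.35,"fingers": 1},{"x": 0.218,"y": 0.192,"z": 0,"spin": 0.42,"fingers": 1},{"x": 0.243,"y": 0.232,"z": 0,"spin": 0.49,"fingers": 1},{"x": 0.269,"y": 0.274,"z": 0,"spin": 0.56,"fingers": 1},{"x": 0.269,"y": 0.274,"z": 0,"spin": 0.62,"fingers": 1},{"x": 0.269,"y": 0.274,"z": 0,"spin": 0.682,"fingers": 1}])

```text
time_s: 3.82
tcp_pos: [0.3599, -0.269, 0.6642]
eef_rot: [179.9, 0.0, -99.1]
contact_force: [0.6, 0.1, 0.9]
gripper_width: 0.0874
gripper_force: 0.0
```

```bash
python3 go.py "[.36,-.25,.4]" "[.36,-.25,.3]"; python3 - <<'E'
from plant import cams,sensors
import cv2,numpy as np
c=cams.capture("wrist"); print(c["intrinsics"],c["T_tool_cam"])
cv2.imwrite("pics/w1.png",c["pixels"][:,:,::-1])
E
```

```text
[-1.150e+01  1.000e-01  2.880e+01 -0.000e+00 -1.189e+02  2.500e+00] [ 0.3599 -0.269   0.6642] [ 1.7988e+02  4.0000e-02 -9.9070e+01] [0.6 0.1 0.9]
[.36,-.25,.4] [-0.0187  0.0024  0.2643]
[.36,-.25,.3] [-0.0186  0.0021  0.3643]
[[384.67629223   0.         315.04883681]
 [  0.         384.67629223 244.60370459]
 [  0.           0.           1.        ]] [[ 5.65712443e-04  9.57056103e-01  2.89902216e-01  7.77171494e-02]
 [ 9.99999781e-01 -6.40858692e-04  1.64280922e-04 -4.11819579e-04]
 [ 3.43012415e-04  2.89902060e-01 -9.57056256e-01 -1.40172316e-01]
 [ 0.00000000e+00  0.00000000e+00  0.00000000e+00  1.00000000e+00]]
```

View pics/w1.png

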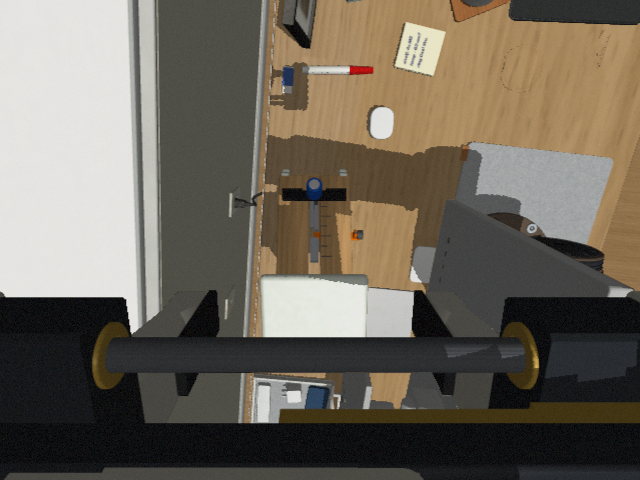

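Wrist view: knob end (314,185), slot vertical at col ~316, ledge level at row 195, clamp (356,236), slot tag (317,234), so the yaw is aligned. I'm going down partway.

drive_tool(rows=[{"x": 0,"y": 0,"z": 0.06,"spin": 0,"fingers": 1},{"x": 0,"y": 0,"z": 0.12,"spin": 0,"fingers": 1},{"x": 0,"y": 0,"z": 0.18,"spin": 0,"fingers": 0.6},{"x": 0,"y": 0,"z": 0.24,"spin": 0,"fingers": 0.4},{"x": 0,"y": 0,"z": 0.3,"spin": 0,"fingers": 0.4},{"x": 0,"y": 0,"z": 0.34,"spin": 0,"fingers": 0.4},{"x": 0,"y": 0,"z": 0.38,"spin": 0,"fingers": 0.4},{"x": 0,"y": 0,"z": 0.38,"spin": 0,"fingers": 0.4}])

```text
time_s: 4.88
tcp_pos: [0.3579, -0.2676, 0.2825]
eef_rot: [179.6, 0.1, -98.8]
contact_force: [0.6, 0.2, 1.0]
gripper_width: 0.0615
gripper_force: 0.0
```

```bash
python3 go.py; python3 - <<'E'
from plant import cams,sensors
import cv2,numpy as np
c=cams.capture("wrist"); t=cams.capture("side")
cv2.imwrite("pics/w2.png",c["pixels"][:,:,::-1]);cv2.imwrite("pics/s2.png",t["pixels"][:,:,::-1])
E
```

```text
[-11.4  -2.8 -22.7  -0.1 -70.5   2.6] [ 0.3579 -0.2676  0.2825] [ 1.7961e+02  7.0000e-02 -9.8820e+01] [0.6 0.2 1. ]
```

View pics/w2.png

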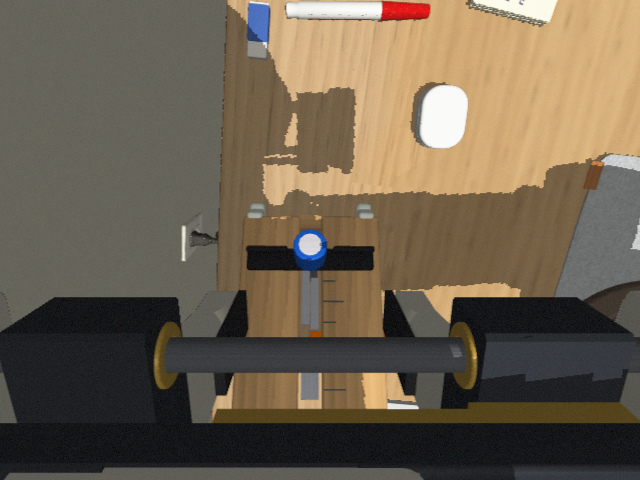

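View pics/s2.png

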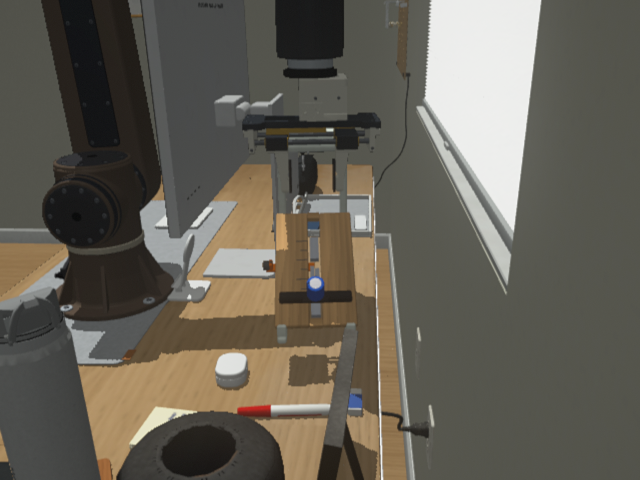

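w2 shows the knob's end at (311,243), the ledge level at 258, and the slot tag at (315,333). In the side view the gripper is centred above the stand and clear of the monitor. Next I triangulate with all views.

```bash
cat >> h.py <<'E'
KW=np.array([[384.676,0,315.049],[0,384.676,244.604],[0,0,1]])
TW=np.array([[5.657e-4,.957056,.289902,.0777171],[1,-6.41e-4,1.64e-4,-4.118e-4],[3.43e-4,.289902,-.957056,-.1401723],[0,0,0,1]])
def wproj(tp,rot,p):
    q=R.from_euler('xyz',rot,degrees=True).as_matrix().T@(np.array(p)-tp)
    c=TW[:3,:3].T@(q-TW[:3,3]); v=KW@np.array([c[0],-c[1],-c[2]]); return v[:2]/v[2]
W1=([.3599,-.269,.6642],[179.88,.04,-99.07]); W2=([.3579,-.2676,.2825],[179.61,.07,-98.82])
def multi(w1,w2,s,t):
    f=lambda p:np.concatenate([a-np.array(b) for a,b in((wproj(*W1,p),w1),(wproj(*W2,p),w2),(proj("side",p),s),(proj("top",p),t)) if b is not None])
    z=least_squares(f,[.36,-.24,.1]); return z.x,z.fun
E
python3 - <<'E'
from h import *
for n,a in(("knobend w",((314,184),(311,243),None,None)),("knobend all",((314,184),(311,243),(315.4,282.9),(286,252.4))),("tag w",((317,234),(315,333),None,None)),("tag all",((317,234),(315,333),(311.3,266.8),(234.1,247.3))),("clamp",((354,235),None,(271.6,266.7),(226.4,283.7))),("ledgeL",(None,(374,258),(280.1,296.8),(269.5,282.4))),("ledgeR",(None,(247,259),(351.4,296),(278.5,221.5)))):
    p,e=multi(*a);print(n,p.round(4),e.round(1))
E
```

```text
knobend w [ 0.3638 -0.2485  0.0965] [ 0.4  0.  -0.2 -0. ]
knobend all [ 0.3633 -0.2504  0.1025] [ 0.5 -0.6  0.  -0.2 -0.  -0.1 -0.9 -0.8]
tag w [ 0.3752 -0.1488  0.0778] [-0.3  0.   0.2 -0. ]
tag all [ 0.3742 -0.1529  0.0868] [-0.2 -0.9  0.6  0.8  0.7  0.6  0.4 -0.2]
clamp [ 0.3035 -0.1386  0.0888] [ 0.2 -0.1  0.5 -0.  -0.1  0.3]
ledgeL [ 0.307  -0.2162  0.0671] [-0.4 -1.  -0.5 -0.6 -1.5  0.1]
ledgeR [ 0.4293 -0.2333  0.0641] [ 0.6 -1.   0.6 -0.6 -1.5 -0.6]
```

```bash
python3 go.py "[.3646,-.2423,.16]" "[.3646,-.2423,.091]"
```

```text
[-11.4  -2.9 -22.4   0.  -70.6   2.6] [ 0.3601 -0.2687  0.2864] [ 1.7999e+02 -4.0000e-02 -9.8820e+01] [ 0.7 -0.4  0.3]
[.3646,-.2423,.16] [-0.0268 -0.0004  0.1264]
[.3646,-.2423,.091] [-0.0269 -0.0004  0.1954]
```

drive_tool(rows=[{"x": -0.027,"y": 0,"z": 0.05,"spin": 0,"fingers": 0.3},{"x": -0.027,"y": 0,"z": 0.1,"spin": 0,"fingers": 0.3},{"x": -0.027,"y": 0,"z": 0.13,"spin": 0,"fingers": 0.3},{"x": -0.027,"y": 0,"z": 0.155,"spin": 0,"fingers": 0.3},{"x": -0.027,"y": 0,"z": 0.175,"spin": 0,"fingers": 0.3},{"x": -0.027,"y": 0,"z": 0.193,"spin": 0,"fingers": 0.3},{"x": -0.027,"y": 0,"z": 0.193,"spin": 0,"fingers": 0.3}])

```text
time_s: 5.85
tcp_pos: [0.3647, -0.242, 0.093]
eef_rot: [-180.0, -0.0, -98.8]
contact_force: [0.6, 0.2, 0.2]
gripper_width: 0.0573
gripper_force: 0.0
```

```bash
python3 go.py; python3 - <<'E'
from plant import cams
import cv2,numpy as np
c=cams.capture("wrist")["pixels"]; t=cams.capture("side")["pixels"][60:360,180:480]
t=cv2.resize(t,(480,480),interpolation=cv2.INTER_CUBIC); c=c[100:,:,:]
cv2.imwrite("pics/m3.png",cv2.resize(np.hstack([c[:,160:480],cv2.resize(t,(380,380))]),None,fx=1.1,fy=1.1)[:,:,::-1])
E
```

```text
[ -7.6   7.8 -39.9   0.  -42.3  -1.3] [ 0.3647 -0.242   0.093 ] [-1.800e+02 -1.000e-02 -9.885e+01] [0.6 0.2 0.2]
```

View pics/m3.png

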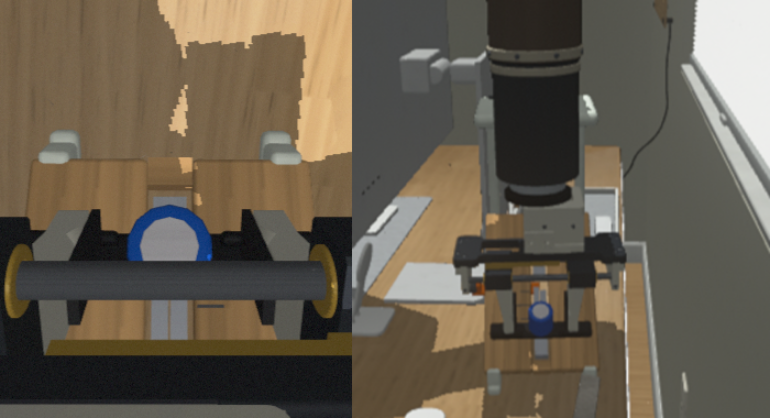

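The knob (left picture at (168,240); right at (541,316)) sits midway between the open fingers. Closing on it.

drive_tool(rows=[{"x": 0,"y": 0,"z": 0,"spin": 0,"fingers": -1},{"x": 0,"y": 0,"z": 0,"spin": 0,"fingers": -1},{"x": 0,"y": 0,"z": 0,"spin": 0,"fingers": -1},{"x": 0,"y": 0,"z": 0,"spin": 0,"fingers": -1},{"x": 0,"y": 0,"z": 0,"spin": 0,"fingers": -1},{"x": 0,"y": 0,"z": 0,"spin": 0,"fingers": -1}], newtons=30)

```text
time_s: 6.7
tcp_pos: [0.3651, -0.2421, 0.093]
eef_rot: [-179.9, -0.0, -98.9]
contact_force: [5.0, -1.9, 1.4]
gripper_width: 0.0292
gripper_force: 30.0
```

drive_tool(rows=[{"x": 0.0023,"y": 0,"z": -0.0033,"spin": 0,"fingers": -1},{"x": 0.0046,"y": 0,"z": -0.0066,"spin": 0,"fingers": -1},{"x": 0.007,"y": 0,"z": -0.01,"spin": 0,"fingers": -1},{"x": 0.0098,"y": 0,"z": -0.0139,"spin": 0,"fingers": -1},{"x": 0.0098,"y": 0,"z": -0.0139,"spin": 0,"fingers": -1}])

```text
time_s: 7.32
tcp_pos: [0.3634, -0.2514, 0.1065]
eef_rot: [-179.9, 0.0, -98.9]
contact_force: [7.5, 0.4, -5.6]
gripper_width: 0.0293
gripper_force: 30.0
```

drive_tool(rows=[{"x": -0.0061,"y": 0,"z": -0.0043,"spin": 0,"fingers": -1},{"x": -0.0123,"y": 0,"z": -0.0086,"spin": 0,"fingers": -1},{"x": -0.0184,"y": 0,"z": -0.0129,"spin": 0,"fingers": -1},{"x": -0.0246,"y": 0,"z": -0.0172,"spin": 0,"fingers": -1},{"x": -0.0307,"y": 0,"z": -0.0215,"spin": 0,"fingers": -1},{"x": -0.0369,"y": 0,"z": -0.0258,"spin": 0,"fingers": -1},{"x": -0.0369,"y": 0,"z": -0.0258,"spin": 0,"fingers": -1}])

```text
time_s: 8.2
tcp_pos: [0.3693, -0.2144, 0.1324]
eef_rot: [-179.9, 0.1, -98.9]
contact_force: [7.7, 2.7, -4.0]
gripper_width: 0.0294
gripper_force: 30.0
```

drive_tool(rows=[{"x": -0.0012,"y": 0,"z": 0.0017,"spin": 0,"fingers": -1},{"x": -0.0025,"y": 0,"z": 0.0035,"spin": 0,"fingers": -1},{"x": -0.0025,"y": 0,"z": 0.0035,"spin": 0,"fingers": 0.3},{"x": -0.0025,"y": 0,"z": 0.0035,"spin": 0,"fingers": 0.3},{"x": -0.0025,"y": 0,"z": 0.0035,"spin": 0,"fingers": 0.3},{"x": -0.0025,"y": 0,"z": 0.0035,"spin": 0,"fingers": 0.3},{"x": 0.01,"y": 0,"z": 0.001,"spin": 0,"fingers": 0.3},{"x": 0.025,"y": 0,"z": 0,"spin": 0,"fingers": 0.3},{"x": 0.04,"y": 0,"z": 0,"spin": 0,"fingers": 0.3},{"x": 0.055,"y": 0,"z": 0,"spin": 0,"fingers": 0.3}])

```text
time_s: 9.45
tcp_pos: [0.3593, -0.2705, 0.1324]
eef_rot: [-180.0, -0.0, -98.9]
contact_force: [-0.3, -0.3, -0.1]
gripper_width: 0.0568
gripper_force: 0.0
```

drive_tool(rows=[{"x": 0,"y": 0,"z": 0,"spin": 0,"fingers": -1},{"x": 0,"y": 0,"z": 0,"spin": 0,"fingers": -1},{"x": 0,"y": 0,"z": 0,"spin": 0,"fingers": -1},{"x": 0,"y": 0,"z": 0,"spin": 0,"fingers": -1},{"x": 0,"y": 0,"z": 0,"spin": 0,"fingers": -1},{"x": 0,"y": 0,"z": 0,"spin": 0,"fingers": -1}], newtons=10)

```text
time_s: 10.2
tcp_pos: [0.3597, -0.2693, 0.1323]
eef_rot: [-180.0, -0.0, -98.9]
contact_force: [-0.4, -1.4, -0.1]
gripper_width: 0.0033
gripper_force: 0.0
```

```bash
python3 go.py; python3 - <<'E'
from plant import cams
import cv2,numpy as np
c=cams.capture("wrist")["pixels"]; t=cams.capture("side")["pixels"][150:350,230:430]
cv2.imwrite("pics/m4.png",np.hstack([c[100:400,140:500],cv2.resize(t,(300,300),interpolation=cv2.INTER_CUBIC)])[:,:,::-1])
E
```

```text
[-11.6   5.6 -35.8   0.  -48.7   2.7] [ 0.3597 -0.2693  0.1323] [-180.     -0.    -98.86] [-0.4 -1.4 -0.1]
```

View pics/m4.png

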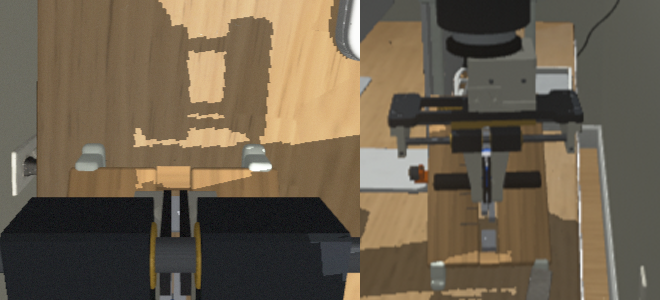

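The black ledge now rides at crop row 180 on the right (side-image row 270), just below the orange clamp. The fingers are closed behind the knob. Pushing up the slope.

drive_tool(rows=[{"x": -0.012,"y": 0,"z": 0,"spin": 0,"fingers": -1},{"x": -0.024,"y": 0,"z": 0,"spin": 0,"fingers": -1},{"x": -0.028,"y": 0,"z": -0.002,"spin": 0,"fingers": -1},{"x": -0.031,"y": 0,"z": -0.004,"spin": 0,"fingers": -1},{"x": -0.034,"y": 0,"z": -0.006,"spin": 0,"fingers": -1},{"x": -0.037,"y": 0,"z": -0.008,"spin": 0,"fingers": -1},{"x": -0.04,"y": 0,"z": -0.01,"spin": 0,"fingers": -1}])

```text
time_s: 11.18
tcp_pos: [0.3655, -0.2301, 0.1423]
eef_rot: [180.0, -0.1, -98.9]
contact_force: [-0.3, -6.3, -3.0]
gripper_width: 0.0006
gripper_force: 3.0
```

drive_tool(rows=[{"x": -0.002,"y": 0,"z": -0.0014,"spin": 0,"fingers": -1},{"x": -0.004,"y": 0,"z": -0.0028,"spin": 0,"fingers": -1},{"x": -0.006,"y": 0,"z": -0.0042,"spin": 0,"fingers": -1},{"x": -0.008,"y": 0,"z": -0.0056,"spin": 0,"fingers": -1},{"x": -0.0095,"y": 0,"z": -0.0066,"spin": 0,"fingers": -1}])

```text
time_s: 11.8
tcp_pos: [0.3669, -0.2207, 0.1489]
eef_rot: [180.0, -0.0, -98.9]
contact_force: [0.3, -4.7, -3.7]
gripper_width: 0.0004
gripper_force: 2.7
```

drive_tool(rows=[{"x": -0.0015,"y": 0,"z": -0.001,"spin": 0,"fingers": -1},{"x": -0.003,"y": 0,"z": -0.002,"spin": 0,"fingers": -1}])

```text
time_s: 12.05
tcp_pos: [0.3678, -0.2173, 0.151]
eef_rot: [-180.0, 0.0, -98.9]
contact_force: [0.1, 0.0, 0.4]
gripper_width: 0.0006
gripper_force: 0.0
```

The contact force vanished, as it would when the ledge drops. I'll confirm by feeling for the stop.

drive_tool(rows=[{"x": -0.0015,"y": 0,"z": 0.003,"spin": 0,"fingers": -1},{"x": -0.003,"y": 0,"z": 0.004,"spin": 0,"fingers": -1},{"x": -0.0045,"y": 0,"z": 0.004,"spin": 0,"fingers": -1},{"x": -0.006,"y": 0,"z": 0.004,"spin": 0,"fingers": -1}])

```text
time_s: 12.55
tcp_pos: [0.3687, -0.2124, 0.1473]
eef_rot: [-180.0, -0.1, -98.8]
contact_force: [-1.6, -7.7, 4.6]
gripper_width: 0.0005
gripper_force: 4.0
```

drive_tool(rows=[{"x": -0.0015,"y": 0,"z": 0,"spin": 0,"fingers": -1},{"x": -0.003,"y": 0,"z": 0,"spin": 0,"fingers": -1}])

```text
time_s: 12.8
tcp_pos: [0.3695, -0.2098, 0.1478]
eef_rot: [-179.9, -0.1, -98.8]
contact_force: [-2.2, -9.5, 6.9]
gripper_width: 0.0005
gripper_force: 4.5
```

drive_tool(rows=[{"x": -0.0015,"y": 0,"z": 0,"spin": 0,"fingers": -1},{"x": -0.003,"y": 0,"z": 0,"spin": 0,"fingers": -1}])

```text
time_s: 13.05
tcp_pos: [0.37, -0.208, 0.1483]
eef_rot: [-179.9, -0.3, -98.8]
contact_force: [-3.5, -21.4, 8.4]
gripper_width: 0.0005
gripper_force: 11.2
```

Hard stop at 21 N, so the pin is against the notch wall. Backing off.

drive_tool(rows=[{"x": 0.01,"y": 0,"z": 0,"spin": 0,"fingers": -1},{"x": 0.03,"y": 0,"z": 0,"spin": 0,"fingers": -1},{"x": 0.06,"y": 0,"z": -0.01,"spin": 0,"fingers": -1},{"x": 0.07,"y": 0,"z": -0.06,"spin": 0,"fingers": -1},{"x": 0.07,"y": 0,"z": -0.12,"spin": 0,"fingers": -1},{"x": 0.07,"y": 0,"z": -0.18,"spin": 0,"fingers": -1},{"x": 0.07,"y": 0,"z": -0.24,"spin": 0,"fingers": -1},{"x": 0.07,"y": 0,"z": -0.24,"spin": 0,"fingers": -1}])

```text
time_s: 14.05
tcp_pos: [0.3603, -0.2756, 0.3916]
eef_rot: [-179.5, -0.1, -98.9]
contact_force: [-0.0, -0.6, -0.3]
gripper_width: 0.0007
gripper_force: 0.0
```

```bash
python3 go.py; python3 - <<'E'
from h import *
from plant import cams
c=cams.capture("wrist")["pixels"]; t=cams.capture("side")["pixels"]
for n,i in(("wrist",c),("side",t)):
    h=cv2.cvtColor(i,cv2.COLOR_RGB2HSV); m=cv2.inRange(h,(105,150,50),(130,255,255)); k,_,st,cc=cv2.connectedComponentsWithStats(m)
    print(n,[(st[j].tolist(),cc[j].round(1).tolist()) for j in range(1,k) if st[j][4]>25])
q=[.3802,-.1405,np.radians(81.5)]
L0=np.array([.368,-.2248,.0656]); y=np.radians(82); e=np.array([C35*np.cos(y),C35*np.sin(y),S35]); n=np.array([-S35*np.cos(y),-S35*np.sin(y),C35])
for T in(.07,.075,.08):
  for l in(0,.012): print(T,l,"ledge mid/knobend side",proj("side",L0+T*e+l*n).round(1),proj("side",L0+T*e+(l+.044)*n).round(1))
t=cv2.resize(t[200:350,240:390],(450,450),interpolation=cv2.INTER_CUBIC)
cv2.imwrite("pics/m5.png",np.hstack([t,cv2.resize(c[:,150:490],(319,450))])[:,:,::-1])
E
```

```text
[-12.4  -5.1 -11.    0.  -83.6   3.5] [ 0.3603 -0.2756  0.3916] [-1.7953e+02 -7.0000e-02 -9.8870e+01] [-0.  -0.6 -0.3]
wrist [([270, 41, 17, 28, 252], [278.8, 53.3]), ([304, 278, 27, 13, 114], [316.9, 283.4])]
side [([307, 243, 15, 8, 28], [313.8, 247.5])]
0.07 0 ledge mid/knobend side [314.2 260.9] [314.4 247.3]
0.07 0.012 ledge mid/knobend side [314.3 257.3] [314.4 243.5]
0.075 0 ledge mid/knobend side [314.1 258.5] [314.2 244.9]
0.075 0.012 ledge mid/knobend side [314.2 254.9] [314.3 241. ]
0.08 0 ledge mid/knobend side [314.  256.1] [314.1 242.5]
0.08 0.012 ledge mid/knobend side [314.  252.5] [314.2 238.6]
```

View pics/m5.png

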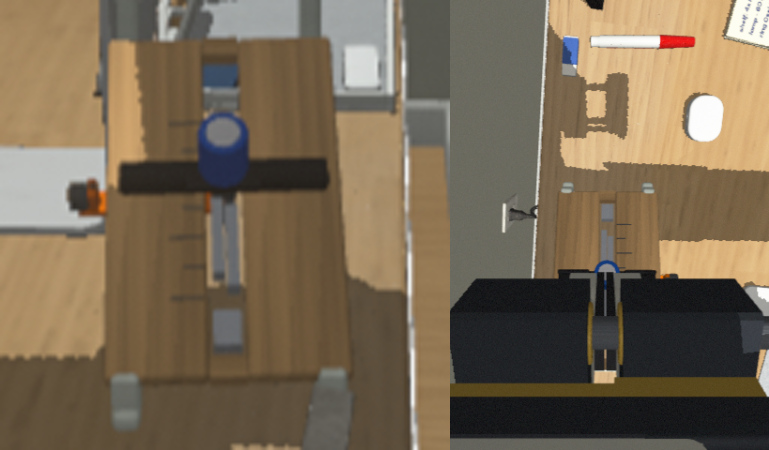

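The ledge sits level with the clamp. Its mid row is 258.7 in the side image, and the model gives 258.5 for 75 mm up and lift 0. The hard stop also fits lift 0. The eraser is untouched and the arm is clear, so I'm handing in.

```bash
python3 -c "
from plant import r
print(r.close_job())"
```

```text
the job is handed in; nothing more can be done
None
```

The ledge is home in the upper notch, about 75 mm up the slope; a push there met a firm stop at about 21 N. The knob is released, the eraser looks untouched, the arm is clear, and I handed the job in at about 14 s.

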